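# Twist the spent filter out of the bench dust unit

### The arm

A 6-joint arm with a two-finger parallel gripper is mounted at the origin on the work surface; the furniture and walls round the work are solid. World frame = base frame: x ahead of the robot, y to its left, z up, the work surface at z = 0. Lengths are in m, angles in degrees, forces in N, time in s.
With the tool pointing down it reaches from about 0.275 to 0.975 m from the base axis. Payload 8.4 kg.
Tool frame: the origin (TCP) lies at the very end of the fingers, on their centre line; the grasp point (between the pads) lies 19 mm behind it; z points along the fingers, x is the direction in which the jaws open and shut, and the axes are right-handed (so a half turn about z gives the same grasp; the last joint's range is limited). The gripper opens to 92 mm and grips with 3 to 60 N. Pads are 20 mm wide; open, the fingers measure 128 mm over their backs; the gripper's body (75 mm by 189 mm) begins 69 mm behind the grasp point.
Start: joints at [73.659, 20.225, 93.587, -0, 66.188, -0.138], TCP at [0.174, 0.6, 0.215] pointing down, gripper open.
Joint ranges: [-150.9, 150.9], [-52.94, 120.26], [3.33, 152.33], [-74.26, 254.26], [0, 154.13], [-172.89, 172.89]. Speed limits (degrees/s): [127.2, 127.2, 159.86, 180, 180, 180].

### API

Orientations are given as a 3x3 rotation matrix whose columns are the frame's x, y, z axes.
In Python, from workcell import env gives the robot as it stands.
- The arm moves only by the tool step_arm, never from a script. Its argument "moves" is a list of rows, each a list of 6 numbers: the shift along the tool's x, y, z each as a share of 0.08 m, from -1 to 1, then the turn, a rotation vector about the tool's x, y, z each as a share of 30 degrees, from -1 to 1. In form: [[tx, ty, tz, rx, ry, rz], ...]. A call has 1 to 5 rows; each row is the pose to reach, as a shift and turn from the pose commanded when the call began, along the tool's axes at that moment; what a row does not reach only later rows make up. A row lasts 1/12 s, in which the tool goes at most 41.7 mm and 7.16 degrees, less where a joint would pass 70% of its speed; a pose out of reach is approached as far as the arm can. A call with a number of a shift or a turn outside -1 to 1 is refused whole. A call with a gripper value outside its range is refused whole. "grip" is the gripper command: -1 is fully open, 1 is shut, values between are in proportion, set as the call begins (left out, the last holds). The fingers move at their own pace and stop on an object; "force" is the grip in N (left out, the last holds). Time passes only in rows, so rows that repeat a pose let the fingers close. It gives the time, the measured TCP pose, the force and the opening at its end, in the units of the state.
- env.read_state(): the state, without advancing time (a new reading comes with each control period).
- env.grab_frame(name): name is "side" or "top" or "wrist"; returns (picture, depth): 420x560x3 uint8, blue, green, red; 420x560 float32, m along the optical axis (not along the pixel's ray), 0 where there is no reading.
- env.get_calibration(name): a dict with "mtx" (3x3 intrinsics, pixels), "eye" and "attitude" of the camera in the world. Camera axes: x right, y down, z forward; pixel columns grow to the right and rows downward; lengths in m; the calibration is good to about 2 mm. A picture is of the moment at which its call begins: read the wrist's pose just before it. get_calibration takes no time and is no camera call; for the wrist camera it gives the pose at the moment of the call.
- env.hand_in(): hands the job in, once; it reports no verdict.
Trained networks look in the newest picture that a camera, given by its name, has taken for a name from the list of things; names that differ only in an ending like _2 or _b are one class to them, and where a whole thing is asked for, a point or a joint stands for the part that bears it (a point fixed in the world has none). Each returns a list of dicts, best first, with "conf" (0 to 1); they miss things now and then, are a little off and sometimes report something else, mostly with a low value. They report only what shows in the picture. A call takes as long as a camera call. They do not tell look-alikes from the thing itself.
- env.silhouettes(name, camera): "region" (420x560 bool, what is visible of it).
- env.mark_of(name, camera): "centre" ([x, y, z] in m, in world coordinates, good to about 4 mm: a listed point, or the origin of a listed thing).
The state is a dict: "time_s": time; "joints": joint angles; "joint_velocities": joint speeds; "joint_torque": joint torques, N m; "tool_pos": TCP position; "tcp_rot": TCP orientation; "force": force on the tool from outside, world axes, zero at the start; "ft_torque": the same for the moment, N m; "gripper_width": opening from 0.0 (shut) to 1.0 (fully open).
Only numpy, scipy, OpenCV 4.12 (cv2) and the standard library are available. Lean on these libraries where they do the work, as an engineer would, in place of code of your own. Each camera call takes 0.05 s, during which the arm holds its last target.

### The job

Take the dusty filter out of the bench dust unit: turn its cap by the wing bar, anticlockwise seen from above, past the catch and on until it comes up firmly against its stop, then grip the bar, lift the filter straight out and stand it upright in the nearer, empty steel bowl so that the dust stays off the table. Do not shove the dust unit along the table or lift it, do not tip the bowl over, leave the other things where they are, and let go of the filter.

Things in the scene. Friction and masses are not known exactly. Their poses are not given: they have to be found in the camera images.
- filter: Filter cartridge, 102 mm tall, 0.18 to 0.29 kg, upright in the dust unit's well, only its grey cap showing. Origin: centre of the flat underside (foot); z up its axis, x along the wing bar. Pleated paper element with steel foot, 66 mm diameter, up to 38 mm; steel neck, 76 mm, up to 62 mm; knurled cap, 104 mm, from 62 to 71 mm; wing bar above it. Locked, the foot is 17 mm above the table.
- wing_bar (a point): Middle of the straight grey bar across the cap by which the filter is turned and lifted: on the axis, 86 mm above the foot, 15 mm above the cap. x along the bar (96 mm long), y across it (14 mm thick), z up; it stands 31 mm up from the cap. It looks the same after half a turn. Turn it anticlockwise seen from above (its yaw grows); clockwise only leads to another stop.
- pins (a point): On the filter's axis, 48 mm above the foot, at the height of its three round steel bayonet pins: 8 mm thick, 120 degrees apart, one in line with the +x end of the bar, tips 45 mm from the axis. A sprung plate under the foot (about 8 N) holds them up against the collar's underside. Neck and pins are slippery.
- dust_unit: Bench dust unit: low grey steel case, 236 mm (x, front to back) by 190 mm (y), 70 mm high, 5.5 kg, loose on four rubber feet; a sideways push of more than about 25 N may shift it. Origin: centre of the underside, x to the back, z up. Switch and dial on the front (-x) face, hose spigot 39 mm out of the back. The filter well opens in its top, 30 mm in front of the centre.
- well (a point): Centre of the well's mouth, on the axis about which the filter turns, level with the top of the raised steel collar (120 mm outer diameter, 76 mm above the table). Under the cap, out of sight, the collar has three slots for the pins. It is clamped at another angle each time, so the turn needed is unknown: 43 to 98 degrees, to be found by feel.
- well_floor (a point): Point on the well's axis, 13 mm above the table. Felt on turning, pushed sideways near an end of the bar: 2 to 4 N; about 30 degrees before the end a rounded catch, 9 to 12 N to pass; then light again to a hard stop right under the slots (17 N says it is there). On easing off, the spring lifts the filter 3 mm; it stays so. Then it lifts freely, straight up, 60 mm and more; side play 1.5 mm.
- bowl: Empty stainless steel mixing bowl, 137 mm across the rim, 50 mm high, 0.12 kg, loose, the one nearer the robot (another steel bowl with paste in it stands far off at the right); origin: centre of its underside, z up. Its flat floor is 2 mm thick and about 80 mm across inside, so that the filter's 66 mm foot stands flat on it.
- pumice_a: Rounded grey pumice stone, 55 mm; a bystander.
- pumice_b: Rounded grey pumice stone, 51 mm; a bystander.
- tape: Roll of masking tape lying flat, 42 mm across, 18 mm high; a bystander.
- cup: Small cream tea cup, 72 mm across, 56 mm high; a bystander.
There are look-alikes about, which are no part of the job. Of the things like the filter, leave any that is turquoise; of the rest the larger one is meant. Of the things shaped like the bowl, the stainless one is meant.

How it is judged:
By the outcome, as a careful person would: the job done as asked, in the order asked, and still so for the second after the job is handed in, with the robot touching nothing.
It also fails if it takes over 67 s, if anything falls off the work surface, if the arm or the gripper's body presses on something with over 40 N, if the wrist force passes 120 N, or if a joint passes its speed limit or range.

## Working session

There is one attempt and no reset: what is moved stays moved. The work goes in short steps, Python scripts to look and compute and a tool call to move; the robot and the scene stay as the last step left them, time stands still between calls to the robot, and variables do not carry over. Pictures are saved under pics/ and viewed, and the job is handed in when it is done.

Besides the shell and the picture viewer there is one more tool, called after "Request:" as name(argument=value, ...), one argument or row to a line, values as JSON. step_arm: Moves the arm, as the interface text tells. Shift numbers are shares of 0.08 m and turn numbers shares of 30 degrees, none past 1 either way. Its arguments: {"type":"object","properties":{"moves":{"type":"array"},"grip":{"type":"number"},"force":{"type":"number"}},"required":["moves"]}

```bash
ls; mkdir -p pics
python3 - <<'E'
from workcell import env
import cv2,numpy as np
s=env.read_state(); print(s)
for n in("side","top","wrist"):
    p,d=env.grab_frame(n); cv2.imwrite(f"pics/{n}0.png",p); np.save(f"/tmp/{n}0.npy",d)
    c=env.get_calibration(n); print(n,np.round(c["mtx"],1).tolist(),np.round(c["eye"],3),np.round(c["attitude"],3).tolist())
for n in ["filter","wing_bar","bowl","well","dust_unit"]:
  for cam in("top","side"):
    print(n,cam,[(np.round(r["centre"],3).tolist(),round(r["conf"],2)) for r in env.mark_of(n,cam)])
E
```

```text
pics
{'time_s': 0.0, 'joints': array([ 7.36603643e+01,  2.02631656e+01,  9.36293064e+01, -1.08973260e-03,
        6.61875988e+01, -1.37694985e-01]), 'joint_velocities': array([ 0.13319242, -0.09172929,  0.01838956,  0.06876698, -0.08105873,
        0.07773536]), 'joint_torque': array([-1.34868435e-03, -5.93860817e+01, -3.34210682e+01,  6.96855364e-02,
        2.36175593e-02, -6.78783817e-05]), 'tool_pos': array([0.17425687, 0.59969493, 0.21385457]), 'tcp_rot': array([[ 2.79015984e-01,  9.60286384e-01, -3.76461533e-04],
       [ 9.60285441e-01, -2.79016238e-01, -1.34595000e-03],
       [-1.39753634e-03,  1.40310352e-05, -9.99999023e-01]]), 'force': array([ 0.39852345, -0.25453293,  0.4006801 ]), 'ft_torque': array([-0.00765924,  0.00237463,  0.0347297 ]), 'gripper_width': 1.0005981524322256}
side [[475.4, 0.0, 279.1], [0.0, 475.4, 206.8], [0.0, 0.0, 1.0]] [0.285 1.022 0.617] [[-0.985, -0.081, 0.156], [-0.175, 0.43, -0.885], [0.005, -0.899, -0.438]]
top [[545.5, 0.0, 279.4], [0.0, 545.5, 210.6], [0.0, 0.0, 1.0]] [ 0.287 -0.068  1.419] [[0.024, -0.99, 0.142], [-1.0, -0.024, 0.002], [0.0
[... 321 characters left out ...]
.88), ([0.548, 0.091, 0.015], 0.79), ([0.583, 0.089, 0.006], 0.7), ([0.348, 0.253, 0.003], 0.65), ([0.491, -0.178, -0.001], 0.28)]
wing_bar top [([0.354, 0.251, 0.086], 0.87), ([0.55, 0.096, 0.103], 0.86), ([0.374, 0.088, 0.065], 0.66)]
wing_bar side [([0.548, 0.094, 0.102], 0.91), ([0.352, 0.25, 0.085], 0.78), ([0.374, 0.085, 0.064], 0.55), ([0.403, -0.364, 0.004], 0.52)]
bowl top [([0.492, -0.185, 0.002], 0.74), ([0.311, -0.204, -0.001], 0.61)]
bowl side [([0.49, -0.181, 0.0], 0.89), ([0.309, -0.208, -0.001], 0.72)]
well top [([0.492, -0.185, 0.003], 0.43)]
well side [([0.554, 0.096, 0.078], 0.77)]
dust_unit top [([0.583, 0.087, 0.001], 0.91)]
dust_unit side [([0.579, 0.088, 0.002], 0.69)]
```

View pics/top0.png

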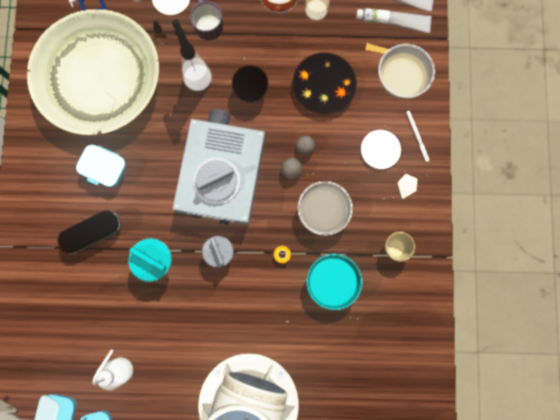

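View pics/side0.png

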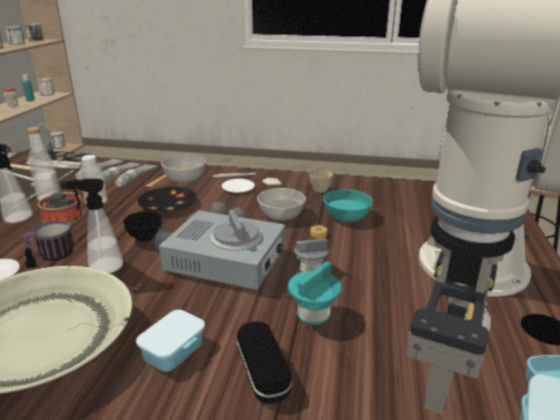

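View pics/wrist0.png

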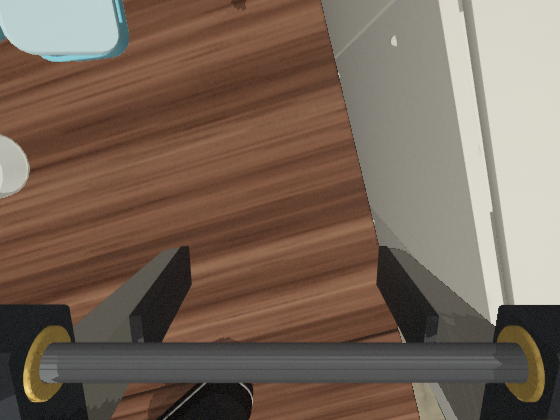

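The top view shows the dust unit around (220,172), with its grey cap and bar at (216,182). The stainless bowl is at (325,208). The look-alikes are a turquoise filter (150,260), a small grey filter (218,252) and a turquoise bowl (334,282). Next I'll measure the bar's yaw from depth.

```bash
cat > h.py <<'E'
from workcell import env
import cv2,numpy as np
def cloud(cam,d):
    c=env.get_calibration(cam);K=np.array(c["mtx"])
    v,u=np.mgrid[:420,:560]
    P=np.stack([(u-K[0,2])/K[0,0]*d,(v-K[1,2])/K[1,1]*d,d],-1)
    return P@np.array(c["attitude"]).T+np.array(c["eye"])
def bar(cam,d,c,zmin,zmax,r=.056):
    W=cloud(cam,d); m=(d>0)&(W[...,2]>zmin)&(W[...,2]<zmax)&(np.hypot(W[...,0]-c[0],W[...,1]-c[1])<r)
    p=W[m]; rect=cv2.minAreaRect((p[:,:2]*1000).astype(np.float32))
    _,_,V=np.linalg.svd(p[:,:2]-p[:,:2].mean(0),full_matrices=False)
    return len(p),p.mean(0).round(4),np.round(np.percentile(p[:,2],[5,50,95]),4),np.degrees(np.arctan2(V[0,1],V[0,0]))%180,rect
E
python3 - <<'E'
from h import *
for cam in("top","side"):
    d=np.load(f"/tmp/{cam}0.npy")
    print(cam,bar(cam,d,(.55,.095),.108,.13))
    W=cloud(cam,d)
    m=(d>0)&(abs(W[...,2]-.05)<.008)&(np.hypot(W[...,0]-.491,W[...,1]+.183)<.085)
    p=W[m];(cx,cy),r=cv2.minEnclosingCircle((p[:,:2]*1000).astype(np.float32)); print("bowl",len(p),cx,cy,r)
    m=(d>0)&(W[...,2]>.083)&(W[...,2]<.095)&(np.hypot(W[...,0]-.55,W[...,1]-.095)<.07)
    p=W[m];(cx,cy),r=cv2.minEnclosingCircle((p[:,:2]*1000).astype(np.float32)); print("cap",len(p),cx,cy,r,p.mean(0))
E
```

```text
top (247, array([0.5518, 0.0939, 0.1179]), array([0.1114, 0.118 , 0.123 ]), np.float64(117.47997295007708), ((552.2332763671875, 94.27146911621094), (16.064353942871094, 94.66840362548828), 28.417484283447266))
bowl 270 494.8977355957031 -180.1927032470703 68.577392578125
cap 1028 549.0001831054688 93.20843505859375 56.770938873291016 [0.55084767 0.09389015 0.08911539]
side (169, array([0.546 , 0.1024, 0.1176]), array([0.1092, 0.1193, 0.1215]), np.float64(118.34497352607048), ((547.9378662109375, 96.13993835449219), (14.032148361206055, 93.03598022460938), 27.97488784790039))
bowl 312 489.5684814453125 -182.49513244628906 71.43202209472656
cap 703 548.663818359375 93.29338073730469 54.09254455566406 [0.54632208 0.10417806 0.08946312]
```

Request:
step_arm(
  moves=[
    [-0.757,1,0,0,0,0],
    [-0.757,1,0,0,0,0],
    [-0.757,1,0,0,0,0],
  ],
  grip=-1,
)

```text
time_s: 0.9
tool_pos: [0.2358, 0.5164, 0.2143]
tcp_rot: [[0.279, 0.96, 0.0], [0.96, -0.279, -0.002], [-0.002, 0.001, -1.0]]
force: [0.5, 0.3, 0.6]
gripper_width: 0.999
```

Request:
step_arm(
  moves=[
    [-0.757,1,0,0,0,0],
    [-0.757,1,0,0,0,0],
    [-0.757,1,0,0,0,0],
  ],
)

```text
time_s: 1.15
tool_pos: [0.2959, 0.4358, 0.2146]
tcp_rot: [[0.28, 0.96, 0.001], [0.96, -0.28, -0.001], [-0.001, 0.001, -1.0]]
force: [0.1, 0.0, -0.0]
gripper_width: 1.002
```

Request:
step_arm(
  moves=[
    [-0.757,1,0,0,0,0],
    [-0.757,1,0,0,0,0],
    [-0.757,1,0,0,0,0],
  ],
)

```text
time_s: 1.4
tool_pos: [0.3559, 0.3555, 0.2147]
tcp_rot: [[0.28, 0.96, 0.001], [0.96, -0.28, -0.001], [-0.001, 0.001, -1.0]]
force: [0.3, 1.1, 0.0]
gripper_width: 0.999
```

Request:
step_arm(
  moves=[
    [-0.757,1,0,0,0,0],
    [-0.757,1,0,0,0,0],
    [-0.757,1,0,0,0,0],
  ],
)

```text
time_s: 1.65
tool_pos: [0.4161, 0.2751, 0.2148]
tcp_rot: [[0.28, 0.96, 0.001], [0.96, -0.28, -0.001], [-0.0, 0.001, -1.0]]
force: [-0.2, 0.4, 0.1]
gripper_width: 0.998
```

Request:
step_arm(
  moves=[
    [-0.757,1,0,0,0,0],
    [-0.757,1,0,0,0,0],
    [-0.757,1,0,0,0,0],
  ],
)

```text
time_s: 1.9
tool_pos: [0.4763, 0.1946, 0.2149]
tcp_rot: [[0.28, 0.96, 0.002], [0.96, -0.28, -0.001], [-0.0, 0.002, -1.0]]
force: [-0.9, 0.4, 0.0]
gripper_width: 0.999
```

Request:
step_arm(
  moves=[
    [-0.7,0.92,0,0,0,0.2],
    [-0.7,0.92,0,0,0,0.4],
    [-0.7,0.92,0,0,0,0.6],
    [-0.7,0.92,0,0,0,0.8],
    [-0.7,0.92,0,0,0,1],
  ],
)

```text
time_s: 2.32
tool_pos: [0.5297, 0.1223, 0.2145]
tcp_rot: [[0.727, 0.687, -0.0], [0.687, -0.727, 0.0], [-0.0, -0.0, -1.0]]
force: [0.3, 1.2, -0.6]
gripper_width: 1.002
```

Request:
step_arm(
  moves=[
    [0,0,0,0,0,0.2],
    [0,0,0,0,0,0.4],
    [0,0,0,0,0,0.53],
    [0,0,0,0,0,0.53],
    [0,0,0,0,0,0.53],
  ],
)

```text
time_s: 2.73
tool_pos: [0.5291, 0.1235, 0.2146]
tcp_rot: [[0.883, 0.47, 0.0], [0.47, -0.883, 0.0], [0.0, 0.0, -1.0]]
force: [0.9, -0.1, 0.1]
gripper_width: 1.001
```

```bash
cat > w.py <<'E'
from h import *
s=env.read_state(); print(s["time_s"],s["tool_pos"].round(4),np.degrees(np.arctan2(s["tcp_rot"][1,0],s["tcp_rot"][0,0])),s["force"].round(2),s["ft_torque"].round(3),s["joints"].round(1))
p,d=env.grab_frame("wrist"); cv2.imwrite("pics/w1.png",p)
print(bar("wrist",d,(.55,.095),.108,.13))
E
python3 w.py
```

```text
2.7333 [0.5291 0.1235 0.2146] 28.033373850574755 [ 0.86 -0.08  0.09] [-0.063 -0.008  0.04 ] [ 13.   13.  103.6   0.   63.4 -15.1]
(2122, array([0.5502, 0.0979, 0.1196]), array([0.1167, 0.12  , 0.1213]), np.float64(117.48354858588394), ((551.8649291992188, 95.00666046142578), (13.99117374420166, 95.25111389160156), 27.340896606445312))
```

View pics/w1.png

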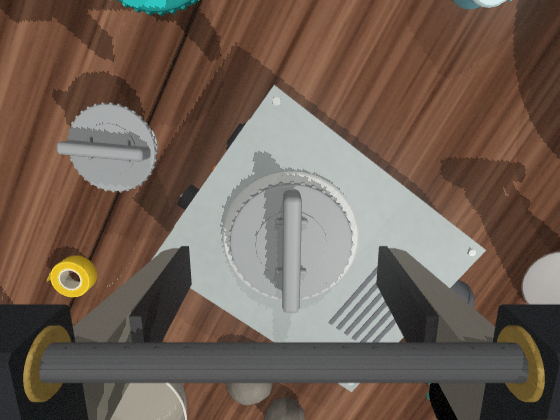

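The wrist view shows the bar centred at about (291,250), running vertically between the jaws as wanted. I'll move over it and go down.

Request:
step_arm(
  moves=[
    [0.074,0.444,0,0,0,0.02],
    [0.074,0.444,0.4,0,0,0.02],
    [0.074,0.444,0.8,0,0,0.02],
    [0.074,0.444,0.9,0,0,0.02],
    [0.074,0.444,0.9,0,0,0.02],
  ],
)

```text
time_s: 3.2
tool_pos: [0.549, 0.0945, 0.1404]
tcp_rot: [[0.888, 0.46, -0.005], [0.46, -0.888, -0.001], [-0.005, -0.002, -1.0]]
force: [-0.4, 0.2, -0.1]
gripper_width: 1.0
```

Request:
step_arm(
  moves=[
    [0,0,0.2,0,0,0],
    [0,0,0.4,0,0,0],
    [0,0,0.55,0,0,0],
    [0,0,0.6,0,0,0],
    [0,0,0.6,0,0,0],
  ],
)

```text
time_s: 3.62
tool_pos: [0.5508, 0.095, 0.0946]
tcp_rot: [[0.888, 0.459, -0.001], [0.459, -0.888, -0.0], [-0.001, -0.0, -1.0]]
force: [-0.2, 0.2, 0.0]
gripper_width: 0.996
```

Run:
```python
from h import *
s=env.read_state(); print(s["time_s"],s["tool_pos"].round(4),np.degrees(np.arctan2(s["tcp_rot"][1,0],s["tcp_rot"][0,0])),s["force"].round(2),s["ft_torque"].round(3),s["joints"].round(1))
p,d=env.grab_frame("wrist"); cv2.imwrite("pics/w2.png",p)
```

```text
3.6167 [0.5508 0.095  0.0946] 27.336849590614626 [-0.18  0.16  0.01] [-0.064  0.009 -0.002] [  9.6  22.7 107.5  -0.   49.8 -17.7]
```

View pics/w2.png

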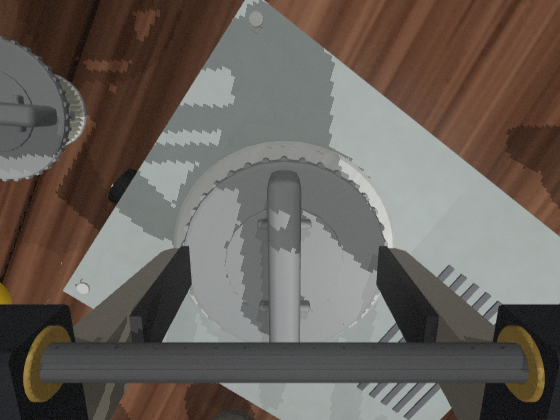

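The bar sits midway between the fingers, at about (285,250). I'll close gently first.

Request:
step_arm(
  moves=[
    [0,0,0.015,0,0,0],
    [0,0,0.015,0,0,0],
    [0,0,0.015,0,0,0],
    [0,0,0.015,0,0,0],
    [0,0,0.015,0,0,0],
  ],
  grip=1,
  force=10,
)

```text
time_s: 4.08
tool_pos: [0.5511, 0.0948, 0.0937]
tcp_rot: [[0.889, 0.459, 0.0], [0.459, -0.889, 0.0], [0.0, 0.0, -1.0]]
force: [-0.6, 0.0, 0.5]
gripper_width: 0.659
```

Request:
step_arm(
  moves=[
    [0,0,0,0,0,0],
    [0,0,0,0,0,0],
    [0,0,0,0,0,0],
    [0,0,0,0,0,0],
    [0,0,0,0,0,0],
  ],
)

```text
time_s: 4.5
tool_pos: [0.5509, 0.0948, 0.0933]
tcp_rot: [[0.889, 0.459, -0.0], [0.459, -0.889, -0.0], [-0.0, -0.0, -1.0]]
force: [0.6, 0.5, -0.9]
gripper_width: 0.298
```

Request:
step_arm(
  moves=[
    [0,0,0,0,0,0],
    [0,0,0,0,0,0],
    [0,0,0,0,0,0],
    [0,0,0,0,0,0],
    [0,0,0,0,0,0],
  ],
)

```text
time_s: 4.92
tool_pos: [0.5509, 0.0949, 0.0934]
tcp_rot: [[0.889, 0.459, 0.0], [0.459, -0.889, 0.0], [0.0, 0.0, -1.0]]
force: [-0.0, 0.6, 0.5]
gripper_width: 0.149
```

Request:
step_arm(
  moves=[
    [0,0,0,0,0,0],
    [0,0,0,0,0,0],
    [0,0,0,0,0,0],
  ],
)

```text
time_s: 5.17
tool_pos: [0.5509, 0.0949, 0.0934]
tcp_rot: [[0.889, 0.459, 0.0], [0.459, -0.889, 0.0], [0.0, -0.0, -1.0]]
force: [-0.4, -0.1, -0.4]
gripper_width: 0.152
```

Request:
step_arm(
  moves=[
    [0,0,0,0,0,0],
    [0,0,0,0,0,-0.05],
    [0,0,0,0,0,-0.1],
    [0,0,0,0,0,-0.15],
    [0,0,0,0,0,-0.2],
  ],
  force=60,
)

```text
time_s: 5.58
tool_pos: [0.5508, 0.0948, 0.0934]
tcp_rot: [[0.835, 0.55, -0.0], [0.55, -0.835, -0.0], [-0.0, -0.0, -1.0]]
force: [-0.3, -0.1, -0.5]
gripper_width: 0.146
```

```bash
cat > s.py <<'E'
from h import *
s=env.read_state(); print(s["time_s"],s["tool_pos"].round(4),"yaw",np.degrees(np.arctan2(s["tcp_rot"][1,0],s["tcp_rot"][0,0])).round(2),s["force"].round(2),s["ft_torque"].round(3),"j6",s["joints"][5].round(1),s["joint_torque"][5].round(3),s["gripper_width"].round(3))
E
python3 s.py
```

```text
Traceback (most recent call last):
  File "s.py", line 2, in <module>
    s=env.read_state(); print(s["time_s"],s["tool_pos"].round(4),"yaw",np.degrees(np.arctan2(s["tcp_rot"][1,0],s["tcp_rot"][0,0])).round(2),s["force"].round(2),s["ft_torque"].round(3),"j6",s["joints"][5].round(1),s["joint_torque"][5].round(3),s["gripper_width"].round(3))
                                                                                                                                                                                                                                                   ^^^^^^^^^^^^^^^^^^^^^^^^
AttributeError: 'float' object has no attribute 'round'
```

```bash
sed -i 's/s\["gripper_width"\].round(3)/round(s["gripper_width"],3)/' s.py; python3 s.py
```

```text
5.5833 [0.5508 0.0948 0.0934] yaw 33.36 [-0.28 -0.05 -0.49] [-0.052  0.026 -0.121] j6 -23.7 0.401 0.146
```

Request:
step_arm(
  moves=[
    [0,0,0,0,0,-0.07],
    [0,0,0,0,0,-0.14],
    [0,0,0,0,0,-0.21],
    [0,0,0,0,0,-0.28],
    [0,0,0,0,0,-0.35],
  ],
)

```text
time_s: 6.0
tool_pos: [0.5508, 0.0948, 0.0934]
tcp_rot: [[0.721, 0.693, -0.0], [0.693, -0.721, -0.0], [-0.0, -0.0, -1.0]]
force: [-0.0, 0.1, 0.1]
gripper_width: 0.145
```

```bash
python3 s.py
```

```text
6.0 [0.5508 0.0948 0.0934] yaw 43.89 [-0.01  0.1   0.05] [-0.08   0.03  -0.132] j6 -34.3 0.605 0.145
```

Request:
step_arm(
  moves=[
    [0,0,0,0,0,-0.07],
    [0,0,0,0,0,-0.14],
    [0,0,0,0,0,-0.21],
    [0,0,0,0,0,-0.28],
    [0,0,0,0,0,-0.35],
  ],
)

```text
time_s: 6.42
tool_pos: [0.5504, 0.0947, 0.0926]
tcp_rot: [[0.583, 0.812, -0.001], [0.812, -0.583, 0.0], [-0.001, -0.001, -1.0]]
force: [2.0, -0.7, -15.1]
gripper_width: 0.15
```

```bash
python3 s.py
```

```text
6.4167 [0.5504 0.0947 0.0926] yaw 54.33 [  1.98  -0.7  -15.08] [-0.059 -0.52  -0.692] j6 -44.7 0.048 0.15
```

At about 27° the torque is 0.69 Nm with a 15 N pull downward. That is the catch, which is pressing the filter down. I'll give way about 1 mm in z while turning on.

Request:
step_arm(
  moves=[
    [0,0,0.012,0,0,0],
    [0,0,0.012,0,0,-0.03],
  ],
)

```text
time_s: 6.58
tool_pos: [0.5504, 0.0947, 0.092]
tcp_rot: [[0.572, 0.821, -0.001], [0.821, -0.572, -0.0], [-0.001, -0.001, -1.0]]
force: [-0.7, 0.1, -6.5]
gripper_width: 0.145
```

```bash
python3 s.py
```

```text
6.5833 [0.5504 0.0947 0.092 ] yaw 55.14 [-0.7   0.08 -6.47] [-0.04  -0.034 -0.345] j6 -45.5 0.081 0.145
```

Request:
step_arm(
  moves=[
    [0,0,0.005,0,0,-0.03],
    [0,0,0.005,0,0,-0.06],
    [0,0,0.005,0,0,-0.09],
  ],
)

```text
time_s: 6.83
tool_pos: [0.5506, 0.0948, 0.0919]
tcp_rot: [[0.53, 0.848, -0.001], [0.848, -0.53, -0.0], [-0.0, -0.0, -1.0]]
force: [-1.1, -0.4, -4.0]
gripper_width: 0.148
```

```bash
python3 s.py
```

```text
6.8333 [0.5506 0.0948 0.0919] yaw 57.97 [-1.08 -0.45 -4.02] [-0.019  0.072 -0.128] j6 -48.4 0.175 0.148
```

Request:
step_arm(
  moves=[
    [0,0,0.006,0,0,-0.06],
    [0,0,0.006,0,0,-0.12],
    [0,0,0.006,0,0,-0.18],
    [0,0,0.006,0,0,-0.24],
    [0,0,0.006,0,0,-0.3],
  ],
)

```text
time_s: 7.25
tool_pos: [0.552, 0.0951, 0.0927]
tcp_rot: [[0.39, 0.921, 0.002], [0.921, -0.39, 0.0], [0.001, 0.002, -1.0]]
force: [0.1, -1.5, 6.0]
gripper_width: 0.146
```

```bash
python3 s.py
```

```text
7.25 [0.552  0.0951 0.0927] yaw 67.04 [ 0.08 -1.55  5.97] [-0.149  0.244 -0.018] j6 -57.4 0.563 0.146
```

Request:
step_arm(
  moves=[
    [0,0,0,0,0,-0.06],
    [0,0,0,0,0,-0.12],
    [0,0,0,0,0,-0.18],
    [0,0,0,0,0,-0.24],
  ],
)

```text
time_s: 7.58
tool_pos: [0.552, 0.0949, 0.0928]
tcp_rot: [[0.272, 0.962, 0.002], [0.962, -0.272, 0.0], [0.001, 0.002, -1.0]]
force: [-0.8, -1.6, 5.8]
gripper_width: 0.148
```

```bash
python3 s.py
```

```text
7.5833 [0.552  0.0949 0.0928] yaw 74.24 [-0.76 -1.64  5.77] [-0.12   0.3   -0.057] j6 -64.6 0.564 0.148
```

Request:
step_arm(
  moves=[
    [0,0,0,0,0,-0.04],
    [0,0,0,0,0,-0.08],
    [0,0,0,0,0,-0.12],
    [0,0,0,0,0,-0.16],
  ],
)

```text
time_s: 7.92
tool_pos: [0.552, 0.0949, 0.0928]
tcp_rot: [[0.191, 0.982, 0.002], [0.982, -0.191, 0.0], [0.001, 0.002, -1.0]]
force: [-0.8, -1.1, 5.4]
gripper_width: 0.147
```

```bash
python3 s.py
```

```text
7.9167 [0.552  0.0949 0.0928] yaw 79.01 [-0.78 -1.05  5.45] [-0.192  0.291 -0.066] j6 -69.4 0.355 0.147
```

Request:
step_arm(
  moves=[
    [0,0,0,0,0,-0.03],
    [0,0,0,0,0,-0.06],
    [0,0,0,0,0,-0.09],
  ],
)

```text
time_s: 8.17
tool_pos: [0.552, 0.0949, 0.0927]
tcp_rot: [[0.144, 0.99, 0.002], [0.99, -0.144, 0.0], [0.0, 0.002, -1.0]]
force: [-1.0, -1.4, 6.0]
gripper_width: 0.144
```

```bash
python3 s.py
```

```text
8.1667 [0.552  0.0949 0.0927] yaw 81.69 [-1.01 -1.44  6.04] [-0.187  0.208 -0.024] j6 -72.1 0.249 0.144
```

Request:
step_arm(
  moves=[
    [0,0,0,0,0,-0.03],
    [0,0,0,0,0,-0.06],
    [0,0,0,0,0,-0.09],
  ],
)

```text
time_s: 8.42
tool_pos: [0.5519, 0.0949, 0.0927]
tcp_rot: [[0.098, 0.995, 0.002], [0.995, -0.098, 0.0], [0.0, 0.002, -1.0]]
force: [-0.8, -1.2, 6.1]
gripper_width: 0.149
```

```bash
python3 s.py
```

```text
8.4167 [0.5519 0.0949 0.0927] yaw 84.39 [-0.78 -1.22  6.06] [-0.25   0.263 -0.042] j6 -74.8 0.25 0.149
```

Request:
step_arm(
  moves=[
    [0,0,0,0,0,-0.03],
    [0,0,0,0,0,-0.06],
  ],
)

```text
time_s: 8.58
tool_pos: [0.5519, 0.0949, 0.0927]
tcp_rot: [[0.066, 0.998, 0.002], [0.998, -0.066, 0.0], [0.0, 0.002, -1.0]]
force: [-1.7, -1.2, 6.0]
gripper_width: 0.149
```

```bash
python3 s.py
```

```text
8.5833 [0.5519 0.0949 0.0927] yaw 86.19 [-1.67 -1.22  5.97] [-0.194  0.266 -0.016] j6 -76.6 0.249 0.149
```

Run:
```python
from h import *
p,d=env.grab_frame("wrist"); cv2.imwrite("pics/w3.png",p)
p,d=env.grab_frame("top"); cv2.imwrite("pics/t3.png",cv2.resize(p[100:260,130:370],None,fx=3,fy=3))
```

```text
(no output)
```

View pics/w3.png

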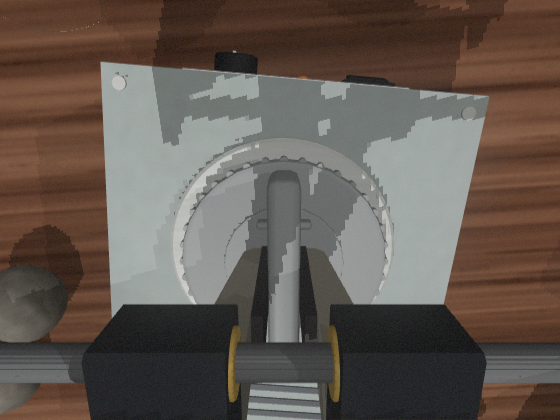

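View pics/t3.png

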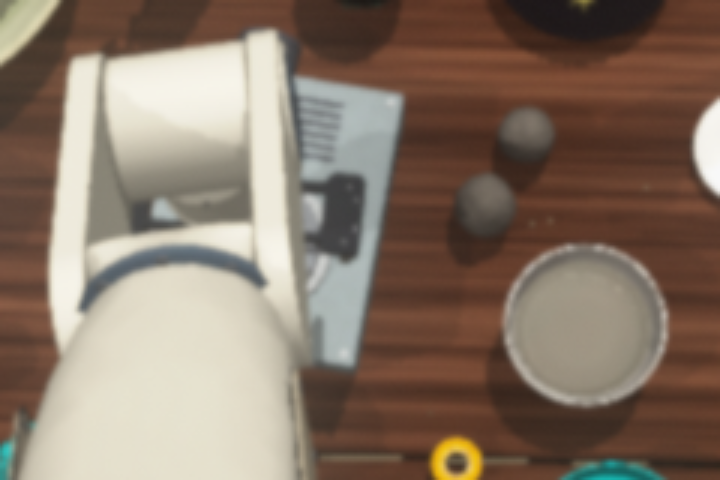

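The bar has turned with the jaws, at about (284,240). The unit's edge in the top view still has its 10° slant, so it hasn't moved. I'll go on to the stop.

Request:
step_arm(
  moves=[
    [0,0,0,0,0,-0.03],
    [0,0,0,0,0,-0.06],
  ],
)

```text
time_s: 8.85
tool_pos: [0.5518, 0.0948, 0.0927]
tcp_rot: [[0.035, 0.999, 0.002], [0.999, -0.035, 0.0], [0.0, 0.002, -1.0]]
force: [-0.2, -2.3, 6.1]
gripper_width: 0.148
```

```bash
python3 s.py
```

```text
8.85 [0.5518 0.0948 0.0927] yaw 87.97 [-0.24 -2.33  6.1 ] [-0.426  0.307 -0.451] j6 -78.3 -0.076 0.148
```

Request:
step_arm(
  moves=[
    [0,0,0,0,0,-0.03],
    [0,0,0,0,0,-0.06],
  ],
)

```text
time_s: 9.02
tool_pos: [0.5516, 0.0947, 0.0927]
tcp_rot: [[0.005, 1.0, 0.001], [1.0, -0.005, 0.0], [0.0, 0.001, -1.0]]
force: [-2.3, -2.3, 6.1]
gripper_width: 0.146
```

```bash
python3 s.py
```

```text
9.0167 [0.5516 0.0947 0.0927] yaw 89.71 [-2.35 -2.34  6.1 ] [-0.544  0.458 -0.912] j6 -80.1 -0.614 0.146
```

Request:
step_arm(
  moves=[
    [0,0,0,0,0,-0.03],
    [0,0,0,0,0,-0.06],
  ],
)

```text
time_s: 9.18
tool_pos: [0.5514, 0.0946, 0.0926]
tcp_rot: [[-0.026, 1.0, 0.001], [1.0, 0.026, -0.0], [-0.0, 0.001, -1.0]]
force: [-2.9, -3.7, 6.4]
gripper_width: 0.152
```

```bash
python3 s.py
```

```text
9.1833 [0.5514 0.0946 0.0926] yaw 91.48 [-2.86 -3.68  6.43] [-0.74   0.615 -1.195] j6 -81.9 -0.865 0.152
```

The stop shows at about 88–91°, with torque rising to 0.9–1.2 Nm. That equals 20 N or more at the bar's end, about 61° in total. I'll ease off and open.

Request:
step_arm(
  moves=[
    [0,0,0,0,0,0.03],
    [0,0,0,0,0,0.06],
    [0,0,0,0,0,0.09],
  ],
)

```text
time_s: 9.43
tool_pos: [0.5512, 0.0945, 0.0926]
tcp_rot: [[0.022, 1.0, 0.001], [1.0, -0.022, -0.0], [-0.0, 0.001, -1.0]]
force: [-2.3, -2.5, 7.1]
gripper_width: 0.151
```

```bash
python3 s.py
```

```text
9.4333 [0.5512 0.0945 0.0926] yaw 88.74 [-2.31 -2.48  7.13] [-0.635  0.612 -0.38 ] j6 -79.1 -0.722 0.151
```

Request:
step_arm(
  moves=[
    [0,0,0,0,0,0],
    [0,0,0,0,0,0],
    [0,0,-0.03,0,0,0],
    [0,0,-0.03,0,0,0],
    [0,0,-0.03,0,0,0],
  ],
  grip=0,
)

```text
time_s: 9.85
tool_pos: [0.5512, 0.095, 0.0942]
tcp_rot: [[0.021, 1.0, 0.001], [1.0, -0.021, 0.0], [0.0, 0.001, -1.0]]
force: [0.1, -0.2, -0.5]
gripper_width: 0.485
```

```bash
python3 s.py;  python3 - <<'E'
from h import *
p,d=env.grab_frame("wrist"); cv2.imwrite("pics/w4.png",p)
print(bar("wrist",d,(.55,.095),.110,.135))
p,d=env.grab_frame("side"); cv2.imwrite("pics/s4.png",cv2.resize(p[150:330,130:370],None,fx=3,fy=3))
print(bar("side",d,(.55,.095),.110,.135))
E
```

```text
9.85 [0.5512 0.095  0.0942] yaw 88.82 [ 0.12 -0.17 -0.46] [ 0.049 -0.027  0.036] j6 -79.2 -0.009 0.485
(8016, array([0.54  , 0.0951, 0.1227]), array([0.1147, 0.1227, 0.1319]), np.float64(172.88715180888298), ((551.6480712890625, 94.17947387695312), (67.53435516357422, 79.16561889648438), 47.30874252319336))
(390, array([0.5443, 0.1009, 0.1205]), array([0.1112, 0.1205, 0.1324]), np.float64(1.2152809430299059), ((548.7965087890625, 93.45022583007812), (73.94322204589844, 72.63003540039062), 40.67306900024414))
```

View pics/w4.png

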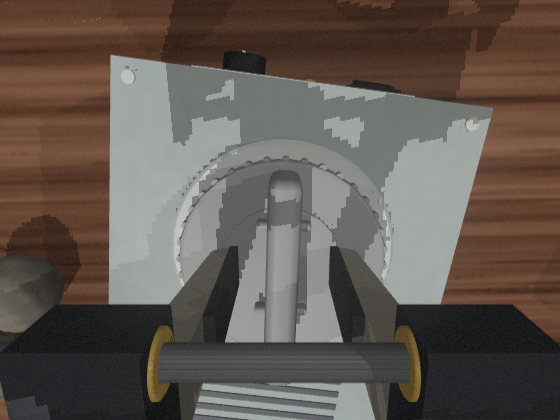

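View pics/s4.png

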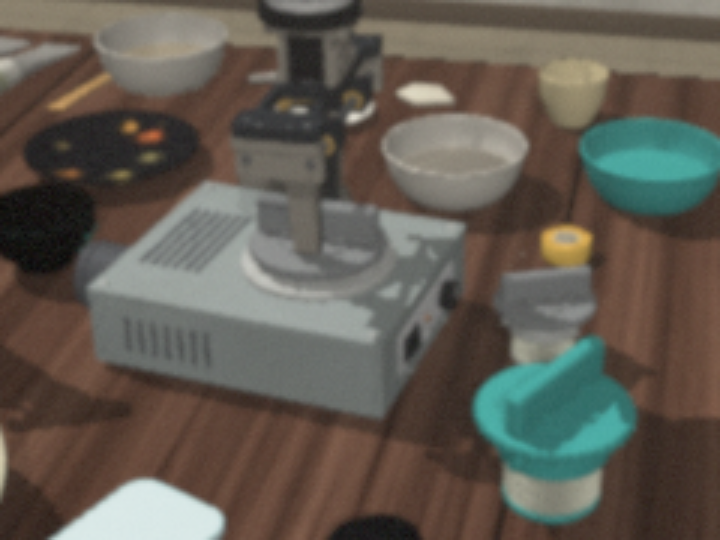

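The bar stands free between the jaws, turned about 2° relative to them. I'll check its height and angle.

```bash
cat > b2.py <<'E'
from h import *
p,d=env.grab_frame("wrist"); W=cloud("wrist",d)
m=(d>0)&(abs(W[...,1]-.095)<.014)&(abs(W[...,0]-.551)<.06)&(W[...,2]>.108)&(W[...,2]<.13)
q=W[m]; print(len(q),np.percentile(q[:,2],[5,50,95]).round(4),np.percentile(q[:,0],[0.5,99.5]).round(4))
_,_,V=np.linalg.svd(q[:,:2]-q[:,:2].mean(0),full_matrices=False); print(q.mean(0).round(4),np.degrees(np.arctan2(V[0,1],V[0,0]))%180)
for a,b in((.5,.52),(.52,.54),(.54,.56),(.56,.58),(.58,.6)):
    k=q[(q[:,0]>a)&(q[:,0]<b)]
    if len(k)>20: print(a,len(k),np.percentile(k[:,1],[2,50,98]).round(4),np.median(k[:,2]).round(4))
m=(d>0)&(np.hypot(W[...,0]-.551,W[...,1]-.095)<.045)&(W[...,2]>.08)&(W[...,2]<.098); q=W[m];print("cap",len(q),np.percentile(q[:,2],[10,50,90]).round(4))
E
python3 b2.py
```

```text
5576 [0.1195 0.1227 0.124 ] [0.5042 0.598 ]
[0.5378 0.0951 0.1223] 176.7340432107089
0.5 1503 [0.0899 0.0965 0.103 ] 0.1224
0.52 1567 [0.0888 0.0955 0.1021] 0.1228
0.54 1406 [0.0877 0.0944 0.1011] 0.1228
0.56 1029 [0.0866 0.0934 0.1   ] 0.1228
0.58 71 [0.0868 0.0923 0.0968] 0.1225
cap 13753 [0.0917 0.0928 0.0947]
```

The bar rose 2.8 mm, and the turn comes to 59.4°, so it is free under the slots. I'll align and grip.

Request:
step_arm(
  moves=[
    [-0.01,0,0,0,0,0.067],
    [-0.01,0,0,0,0,0.067],
    [-0.01,0,0,0,0,0.067],
    [-0.01,0,0,0,0,0.067],
    [-0.01,0,0,0,0,0.067],
  ],
  grip=1,
  force=35,
)

```text
time_s: 10.42
tool_pos: [0.5509, 0.0941, 0.0939]
tcp_rot: [[0.055, 0.998, -0.0], [0.998, -0.055, -0.0], [-0.0, -0.0, -1.0]]
force: [0.4, -0.8, 0.7]
gripper_width: 0.158
```

Request:
step_arm(
  moves=[
    [0,0,0,0,0,0],
    [0,0,0,0,0,0],
    [0,0,0,0,0,0],
    [0,0,0,0,0,0],
    [0,0,0,0,0,0],
  ],
)

```text
time_s: 10.83
tool_pos: [0.5509, 0.0941, 0.0939]
tcp_rot: [[0.056, 0.998, -0.0], [0.998, -0.056, -0.0], [-0.0, -0.0, -1.0]]
force: [0.3, 0.5, -0.5]
gripper_width: 0.149
```

```bash
python3 s.py
```

```text
10.8333 [0.5509 0.0941 0.0939] yaw 86.79 [ 0.28  0.45 -0.49] [ 0.058 -0.066 -0.018] j6 -77.3 0.01 0.149
```

Lifting slowly at first.

Request:
step_arm(
  moves=[
    [0,0,-0.02,0,0,0],
    [0,0,-0.04,0,0,0],
    [0,0,-0.07,0,0,0],
    [0,0,-0.1,0,0,0],
  ],
)

```text
time_s: 11.17
tool_pos: [0.5508, 0.094, 0.1021]
tcp_rot: [[0.056, 0.998, -0.0], [0.998, -0.056, -0.0], [-0.0, -0.0, -1.0]]
force: [-0.5, -0.0, -3.0]
gripper_width: 0.148
```

```bash
python3 s.py
```

```text
11.1667 [0.5508 0.094  0.1021] yaw 86.79 [-0.46 -0.   -3.01] [ 0.026  0.002 -0.002] j6 -77.3 -0.0 0.148
```

Request:
step_arm(
  moves=[
    [0,0,-0.04,0,0,0],
    [0,0,-0.08,0,0,0],
    [0,0,-0.12,0,0,0],
    [0,0,-0.16,0,0,0],
    [0,0,-0.2,0,0,0],
  ],
)

```text
time_s: 11.58
tool_pos: [0.551, 0.0941, 0.1184]
tcp_rot: [[0.056, 0.998, 0.0], [0.998, -0.056, 0.0], [0.0, 0.0, -1.0]]
force: [0.1, -0.1, -3.0]
gripper_width: 0.152
```

```bash
python3 s.py
```

```text
11.5833 [0.551  0.0941 0.1184] yaw 86.79 [ 0.11 -0.08 -3.01] [ 0.045 -0.008  0.037] j6 -77.3 0.0 0.152
```

Request:
step_arm(
  moves=[
    [0,0,-0.1,0,0,0],
    [0,0,-0.22,0,0,0],
    [0,0,-0.34,0,0,0],
    [0,0,-0.46,0,0,0],
    [0,0,-0.56,0,0,0],
  ],
)

```text
time_s: 12.0
tool_pos: [0.5513, 0.0941, 0.1643]
tcp_rot: [[0.056, 0.998, 0.001], [0.998, -0.056, 0.0], [0.0, 0.001, -1.0]]
force: [0.1, -0.1, -1.8]
gripper_width: 0.148
```

Request:
step_arm(
  moves=[
    [0,0,-0.12,0,0,0],
    [0,0,-0.24,0,0,0],
    [0,0,-0.36,0,0,0],
    [0,0,-0.44,0,0,0],
    [0,0,-0.5,0,0,0],
  ],
)

```text
time_s: 12.42
tool_pos: [0.5512, 0.0941, 0.2038]
tcp_rot: [[0.056, 0.998, 0.001], [0.998, -0.056, 0.0], [0.0, 0.001, -1.0]]
force: [0.8, -0.2, -2.9]
gripper_width: 0.152
```

```bash
python3 s.py
python3 - <<'E'
from h import *
p,d=env.grab_frame("side"); cv2.imwrite("pics/s5.png",cv2.resize(p[120:320,130:390],None,fx=3,fy=3))
p,d=env.grab_frame("top"); cv2.imwrite("pics/t5.png",p); W=cloud("top",d)
m=(d>0)&(abs(W[...,2]-.047)<.008)&(np.hypot(W[...,0]-.491,W[...,1]+.183)<.08)
q=W[m];A=np.c_[2*q[:,:2],np.ones(len(q))];x=np.linalg.lstsq(A,(q[:,:2]**2).sum(1),rcond=None)[0];print("circ top",x[:2],np.sqrt(x[2]+x[0]**2+x[1]**2))
for cam in("top","side"):
  print([(np.round(r["centre"],3).tolist(),round(r["conf"],2)) for r in env.mark_of("bowl",cam)],[(np.round(r["centre"],3).tolist(),round(r["conf"],2)) for r in env.mark_of("dust_unit",cam)],[(np.round(r["centre"],3).tolist(),round(r["conf"],2)) for r in env.mark_of("filter",cam)])
for cam,dd in(("top",d),):
    r=env.silhouettes("bowl",cam)
    for k in r: 
        v,u=np.nonzero(k["region"]); 
        c=cv2.findContours(k["region"].astype(np.uint8),0,2)[0]; c=max(c,key=cv2.contourArea); print(k["conf"],cv2.fitEllipse(c))
E
```

```text
12.4167 [0.5512 0.0941 0.2038] yaw 86.79 [ 0.78 -0.15 -2.87] [ 0.041  0.01  -0.005] j6 -77.3 0.0 0.152
circ top [ 0.49430778 -0.17994635] 0.0662340404369613
[([0.311, -0.205, 0.0], 0.86), ([0.49, -0.182, 0.002], 0.69)] [([0.584, 0.087, -0.001], 0.74)] [([0.555, 0.097, 0.127], 0.55), ([0.374, 0.083, 0.002], 0.37)]
[([0.492, -0.18, -0.001], 0.92), ([0.309, -0.21, 0.0], 0.91)] [([0.581, 0.091, 0.006], 0.85), ([0.55, 0.092, 0.129], 0.22)] [([0.348, 0.253, 0.001], 0.81), ([0.379, 0.087, -0.001], 0.58)]
0.85 ((324.6720275878906, 207.83299255371094), (51.22600555419922, 53.326053619384766), 106.7632064819336)
```

View pics/s5.png

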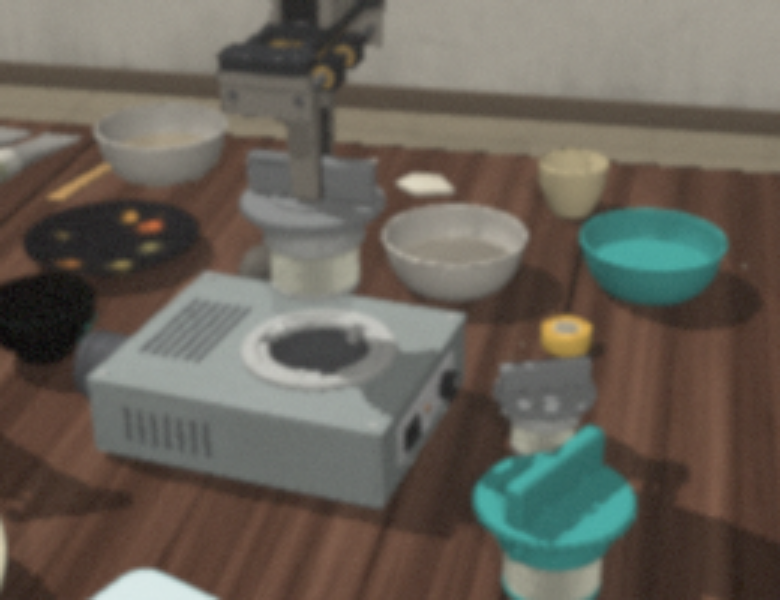

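The side view shows the filter clear of the open well, at about (310,240) in the crop, with the unit in place. I'll carry it towards the bowl.

Request:
step_arm(
  moves=[
    [-0.08,-0.01,0,0,0,0],
    [-0.22,-0.03,0,0,0,0],
    [-0.4,-0.06,0,0,0,0],
    [-0.6,-0.09,0,0,0,0],
    [-0.8,-0.12,0,0,0,0],
  ],
)

```text
time_s: 13.28
tool_pos: [0.5371, 0.0289, 0.2027]
tcp_rot: [[0.056, 0.998, -0.0], [0.998, -0.056, -0.0], [-0.0, -0.0, -1.0]]
force: [-0.1, -0.2, -1.9]
gripper_width: 0.153
```

Request:
step_arm(
  moves=[
    [-0.2,-0.03,0,0,0,0],
    [-0.4,-0.06,0,0,0,0],
    [-0.6,-0.09,0,0,0,0],
    [-0.8,-0.12,0,0,0,0],
    [-1,-0.15,0,0,0,0],
  ],
)

```text
time_s: 13.7
tool_pos: [0.5204, -0.0506, 0.2028]
tcp_rot: [[0.057, 0.998, -0.0], [0.998, -0.057, -0.0], [-0.0, -0.0, -1.0]]
force: [0.4, -0.1, -2.3]
gripper_width: 0.151
```

Request:
step_arm(
  moves=[
    [-0.2,-0.03,0,0,0,0],
    [-0.4,-0.06,0,0,0,0],
    [-0.6,-0.09,0,0,0,0],
    [-0.8,-0.12,0,0,0,0],
    [-1,-0.15,0,0,0,0],
  ],
)

```text
time_s: 14.12
tool_pos: [0.5037, -0.1297, 0.2028]
tcp_rot: [[0.057, 0.998, -0.0], [0.998, -0.057, -0.0], [-0.0, -0.0, -1.0]]
force: [0.4, -0.2, -2.8]
gripper_width: 0.151
```

Request:
step_arm(
  moves=[
    [-0.2,-0.03,0,0,0,0],
    [-0.38,-0.06,0,0,0,0],
    [-0.52,-0.09,0,0,0,0],
    [-0.62,-0.11,0,0,0,0],
    [-0.67,-0.12,0,0,0,0],
  ],
)

```text
time_s: 14.53
tool_pos: [0.4915, -0.182, 0.2028]
tcp_rot: [[0.057, 0.998, -0.0], [0.998, -0.057, -0.0], [-0.0, -0.0, -1.0]]
force: [-0.4, 0.1, -2.5]
gripper_width: 0.146
```

Request:
step_arm(
  moves=[
    [0,0,0,0,0,0],
    [0,0,0,0,0,0],
  ],
)

```text
time_s: 14.7
tool_pos: [0.4921, -0.1806, 0.2027]
tcp_rot: [[0.056, 0.998, -0.0], [0.998, -0.056, 0.0], [0.0, -0.0, -1.0]]
force: [0.7, -0.1, -3.5]
gripper_width: 0.15
```

```bash
python3 s.py
python3 - <<'E'
from h import *
p,d=env.grab_frame("wrist"); cv2.imwrite("pics/w6.png",p); W=cloud("wrist",d)
m=(d>0)&(abs(W[...,2]-.048)<.005)&(np.hypot(W[...,0]-.491,W[...,1]+.181)<.08)
q=W[m];print(len(q));A=np.c_[2*q[:,:2],np.ones(len(q))];x=np.linalg.lstsq(A,(q[:,:2]**2).sum(1),rcond=None)[0];print("circ wrist",x[:2],np.sqrt(x[2]+x[0]**2+x[1]**2))
p,d=env.grab_frame("side"); cv2.imwrite("pics/s6.png",cv2.resize(p[80:280,180:440],None,fx=3,fy=3))
E
```

```text
14.7 [ 0.4921 -0.1806  0.2027] yaw 86.76 [ 0.75 -0.1  -3.48] [-0.051 -0.     0.011] j6 -107.1 -0.057 0.15
1128
circ wrist [ 0.49366787 -0.18025053] 0.06624559989402647
```

View pics/w6.png

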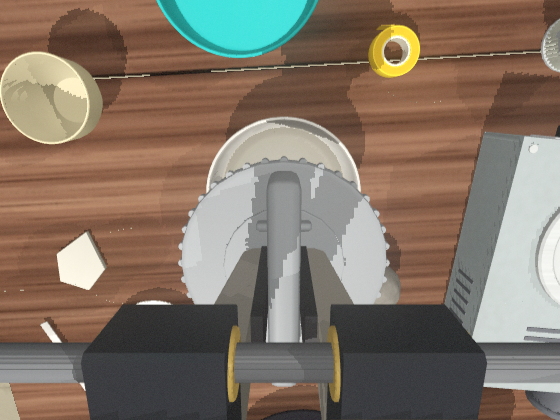

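View pics/s6.png

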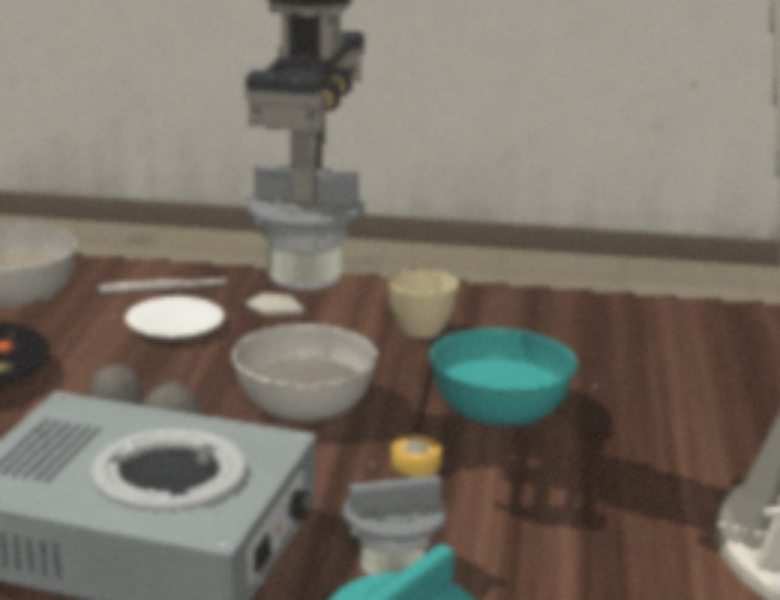

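The filter hangs upright over the stainless bowl, whose centre I fit at about (0.493, -0.180). I'll go down in stages.

Request:
step_arm(
  moves=[
    [0,0.012,0.1,0,0,0],
    [0,0.012,0.3,0,0,0],
    [0,0.012,0.55,0,0,0],
    [0,0.012,0.75,0,0,0],
    [0,0.012,0.85,0,0,0],
  ],
)

```text
time_s: 15.22
tool_pos: [0.4921, -0.1798, 0.1324]
tcp_rot: [[0.055, 0.998, -0.003], [0.998, -0.055, 0.001], [0.001, -0.003, -1.0]]
force: [-1.0, -0.0, -2.3]
gripper_width: 0.15
```

Request:
step_arm(
  moves=[
    [0,0,0.1,0,0,0],
    [0,0,0.22,0,0,0],
    [0,0,0.34,0,0,0],
    [0,0,0.44,0,0,0],
    [0,0,0.5,0,0,0],
  ],
)

```text
time_s: 15.63
tool_pos: [0.493, -0.1807, 0.0938]
tcp_rot: [[0.056, 0.998, -0.001], [0.998, -0.056, 0.0], [0.0, -0.001, -1.0]]
force: [-0.1, -0.7, -2.5]
gripper_width: 0.148
```

```bash
python3 s.py
python3 - <<'E'
from h import *
p,d=env.grab_frame("side"); cv2.imwrite("pics/s7.png",cv2.resize(p[130:270,200:380],None,fx=4,fy=4))
E
```

```text
15.6333 [ 0.493  -0.1807  0.0938] yaw 86.79 [-0.1  -0.73 -2.45] [ 0.039 -0.029 -0.007] j6 -107.1 0.0 0.148
```

View pics/s7.png

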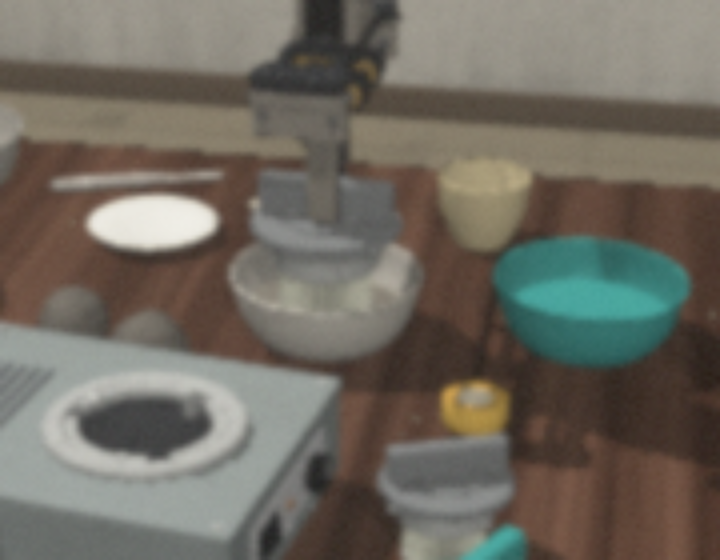

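The filter is centred in the bowl, at about (325,270) in the crop, with no contact yet. Lowering gently.

Request:
step_arm(
  moves=[
    [0,0,0.04,0,0,0],
    [0,0,0.08,0,0,0],
    [0,0,0.12,0,0,0],
    [0,0,0.15,0,0,0],
    [0,0,0.17,0,0,0],
  ],
)

```text
time_s: 16.1
tool_pos: [0.4932, -0.1807, 0.081]
tcp_rot: [[0.056, 0.998, 0.0], [0.998, -0.056, -0.0], [-0.0, 0.0, -1.0]]
force: [-0.4, 0.8, -2.6]
gripper_width: 0.149
```

Request:
step_arm(
  moves=[
    [0,0,0.01,0,0,0],
    [0,0,0.02,0,0,0],
    [0,0,0.03,0,0,0],
  ],
)

```text
time_s: 16.35
tool_pos: [0.4933, -0.1808, 0.0788]
tcp_rot: [[0.056, 0.998, 0.0], [0.998, -0.056, -0.0], [-0.0, 0.0, -1.0]]
force: [-0.4, 0.1, -2.0]
gripper_width: 0.15
```

```bash
python3 s.py
```

```text
16.35 [ 0.4933 -0.1808  0.0788] yaw 86.79 [-0.43  0.06 -2.  ] [-0.036 -0.036  0.044] j6 -107.1 0.0 0.15
```

Request:
step_arm(
  moves=[
    [0,0,0.008,0,0,0],
    [0,0,0.016,0,0,0],
    [0,0,0.024,0,0,0],
  ],
)

```text
time_s: 16.6
tool_pos: [0.4932, -0.1808, 0.0768]
tcp_rot: [[0.056, 0.998, 0.0], [0.998, -0.056, -0.0], [-0.0, 0.0, -1.0]]
force: [-0.2, 0.7, -1.9]
gripper_width: 0.147
```

```bash
python3 s.py
```

```text
16.6 [ 0.4932 -0.1808  0.0768] yaw 86.79 [-0.2   0.68 -1.87] [ 0.054  0.011 -0.016] j6 -107.1 0.0 0.147
```

Request:
step_arm(
  moves=[
    [0,0,0.005,0,0,0],
    [0,0,0.01,0,0,0],
  ],
)

```text
time_s: 16.77
tool_pos: [0.4932, -0.1808, 0.0764]
tcp_rot: [[0.056, 0.998, 0.0], [0.998, -0.056, -0.0], [-0.0, 0.0, -1.0]]
force: [-2.4, 1.3, 9.0]
gripper_width: 0.152
```

```bash
python3 s.py
```

```text
16.7667 [ 0.4932 -0.1808  0.0764] yaw 86.79 [-2.37  1.26  9.01] [0.229 0.563 0.009] j6 -107.1 0.0 0.152
```

Contact came at TCP 0.0764, close to the predicted 0.0759. I'll ease up slightly, then open.

Request:
step_arm(
  moves=[
    [0,0,-0.005,0,0,0],
    [0,0,-0.005,0,0,0],
  ],
  force=10,
)

```text
time_s: 16.93
tool_pos: [0.4933, -0.1808, 0.0765]
tcp_rot: [[0.056, 0.998, 0.0], [0.998, -0.056, -0.0], [-0.0, 0.0, -1.0]]
force: [0.5, 1.4, -2.5]
gripper_width: 0.15
```

Request:
step_arm(
  moves=[
    [0,0,0,0,0,0],
    [0,0,0,0,0,0],
    [0,0,0,0,0,0],
  ],
  grip=0.4,
  force=5,
)

```text
time_s: 17.18
tool_pos: [0.4933, -0.1808, 0.0766]
tcp_rot: [[0.056, 0.998, 0.0], [0.998, -0.056, -0.0], [-0.0, 0.0, -1.0]]
force: [-0.2, -0.7, 0.6]
gripper_width: 0.297
```

```bash
python3 s.py
python3 - <<'E'
from h import *
p,d=env.grab_frame("wrist"); cv2.imwrite("pics/w8.png",p)
p,d=env.grab_frame("side"); cv2.imwrite("pics/s8.png",cv2.resize(p[130:270,200:380],None,fx=4,fy=4))
E
```

```text
17.1833 [ 0.4933 -0.1808  0.0766] yaw 86.79 [-0.2  -0.72  0.58] [ 0.003 -0.025  0.033] j6 -107.1 -0.0 0.297
```

View pics/w8.png

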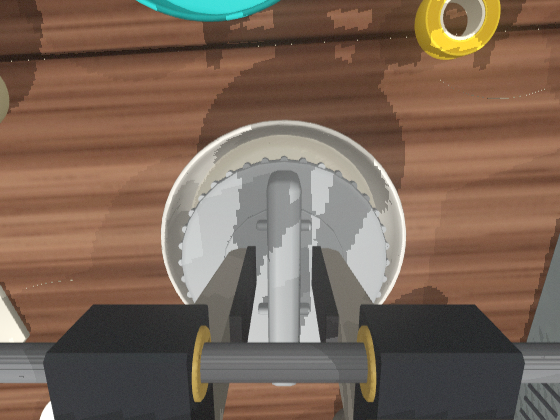

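View pics/s8.png

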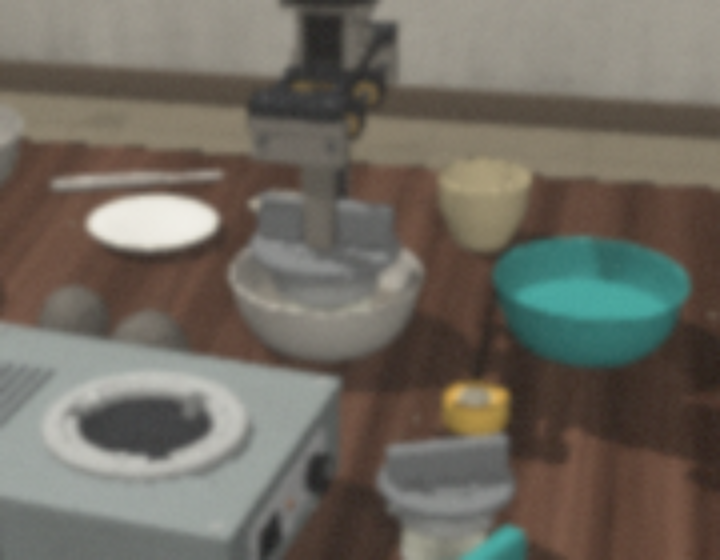

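The filter stands in the bowl and the bar is free between the fingers. I'll open wider and withdraw straight up.

Request:
step_arm(
  moves=[
    [0,0,0,0,0,0],
    [0,0,0,0,0,0],
    [0,0,-0.03,0,0,0],
    [0,0,-0.1,0,0,0],
    [0,0,-0.2,0,0,0],
  ],
  grip=-0.1,
)

```text
time_s: 17.7
tool_pos: [0.4928, -0.1806, 0.0926]
tcp_rot: [[0.056, 0.998, -0.001], [0.998, -0.056, 0.0], [0.0, -0.001, -1.0]]
force: [0.4, -0.1, -0.4]
gripper_width: 0.551
```

Request:
step_arm(
  moves=[
    [0,0,-0.15,0,0,0],
    [0,0,-0.35,0,0,0],
    [0,0,-0.6,0,0,0],
    [0,0,-0.8,0,0,0],
    [0,0,-1,0,0,0],
  ],
)

```text
time_s: 18.12
tool_pos: [0.4934, -0.1808, 0.1743]
tcp_rot: [[0.056, 0.998, 0.001], [0.998, -0.056, -0.0], [-0.0, 0.001, -1.0]]
force: [0.9, 0.8, 0.3]
gripper_width: 0.55
```

Request:
step_arm(
  moves=[
    [0.2,0,-0.3,0,0,0],
    [0.5,0,-0.6,0,0,0],
    [0.8,0,-0.8,0,0,0],
    [1,0,-0.9,0,0,0],
    [1,0,-0.9,0,0,0],
  ],
)

```text
time_s: 18.53
tool_pos: [0.4989, -0.0989, 0.2475]
tcp_rot: [[0.054, 0.999, 0.004], [0.999, -0.054, -0.0], [0.0, 0.004, -1.0]]
force: [1.1, -1.2, -0.4]
gripper_width: 0.553
```

Request:
step_arm(
  moves=[
    [0.4,0,0,0,0,0],
    [0.8,0,0,0,0,0],
    [1,0,0,0,0,0],
    [1,0,0,0,0,0],
    [1,0,0,0,0,0],
  ],
)

```text
time_s: 18.95
tool_pos: [0.502, -0.0211, 0.2444]
tcp_rot: [[0.054, 0.999, -0.0], [0.999, -0.054, -0.001], [-0.001, -0.0, -1.0]]
force: [-0.1, -0.0, 0.4]
gripper_width: 0.551
```

```bash
python3 s.py
python3 - <<'E'
from h import *
for cam in("side","top"):
    p,d=env.grab_frame(cam); cv2.imwrite(f"pics/{cam}9.png",p if cam=="top" else cv2.resize(p[130:270,200:380],None,fx=4,fy=4))
    print(bar(cam,d,(.493,-.181),.092,.125,.06))
    W=cloud(cam,d); m=(d>0)&(W[...,2]>.066)&(W[...,2]<.082)&(np.hypot(W[...,0]-.493,W[...,1]+.181)<.056); q=W[m]
    A=np.c_[q[:,:2]-[.493,-.181],np.ones(len(q))]; x=np.linalg.lstsq(A,q[:,2],rcond=None)[0]; print("cap tilt deg",np.degrees(x[:2]),x[2],len(q))
    for n in("filter","bowl","dust_unit","pumice_a","tape","cup"): print(n,[(np.round(r["centre"],3).tolist(),round(r["conf"],2)) for r in env.mark_of(n,cam)])
E
```

```text
18.95 [ 0.502  -0.0211  0.2444] yaw 86.9 [-0.14 -0.02  0.44] [-0.039  0.008 -0.012] j6 -89.4 0.192 0.551
(205, array([ 0.4892, -0.1773,  0.1006]), array([0.0927, 0.101 , 0.107 ]), np.float64(177.30002420706182), ((490.3329162597656, -179.17831420898438), (16.953779220581055, 94.39765930175781), 87.08999633789062))
cap tilt deg [ 0.33176864 -5.47217784] 0.07726404899023323 364
filter [([0.377, 0.09, 0.002], 0.92), ([0.347, 0.253, -0.001], 0.92), ([0.399, -0.367, 0.003], 0.6), ([0.492, -0.182, 0.002], 0.58)]
bowl [([0.492, -0.179, -0.002], 0.95), ([0.309, -0.209, -0.001], 0.82)]
dust_unit [([0.579, 0.089, 0.003], 0.97), ([0.492, -0.18, -0.002], 0.33)]
pumice_a [([0.665, -0.13, -0.004], 0.71), ([0.602, -0.097, 0.0], 0.7)]
tape [([0.378, -0.078, 0.003], 0.55)]
cup [([0.401, -0.371, -0.001], 0.57)]
(227, array([ 0.4951, -0.1796,  0.1037]), array([0.0986, 0.1038, 0.1083]), np.float64(177.0151588566986), ((495.9942626953125, -179.85704040527344), (14.408761024475098, 95.19514465332031), 86.3751449584961))
cap tilt deg [ 0.01872849 -0.08543131] 0.07431078900335497 1105
filter [([0.349, 0.246, -0.001], 0.98), ([0.495, -0.181, 0.002], 0.82)]
bowl [([0.307, -0.205, -0.001], 0.98), ([0.494, -0.185, 0.002], 0.94), ([0.493, -0.18, 0.087], 0.59)]
dust_unit [([0.582, 0.087, 0.003], 0.81)]
pumice_a [([0.665, -0.135, -0.001], 0.81), ([0.602, -0.096, 0.005], 0.47)]
tape [([0.374, -0.074, 0.003], 0.48)]
cup [([0.402, -0.371, 0.0], 0.88)]
```

View pics/side9.png

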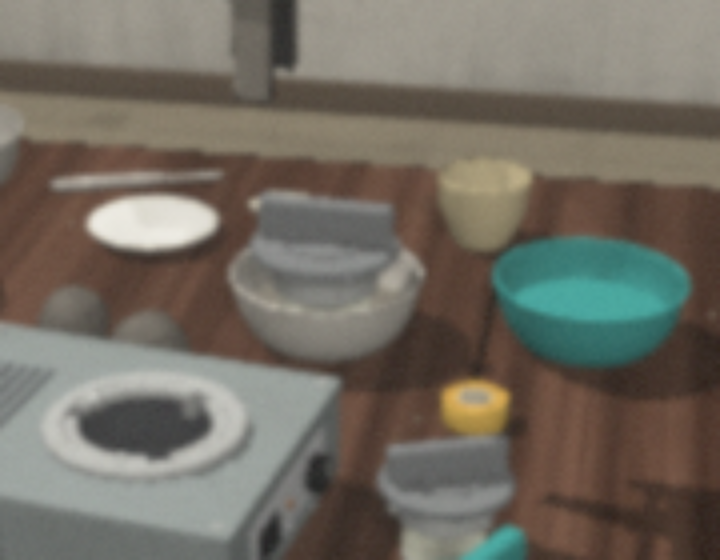

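View pics/top9.png

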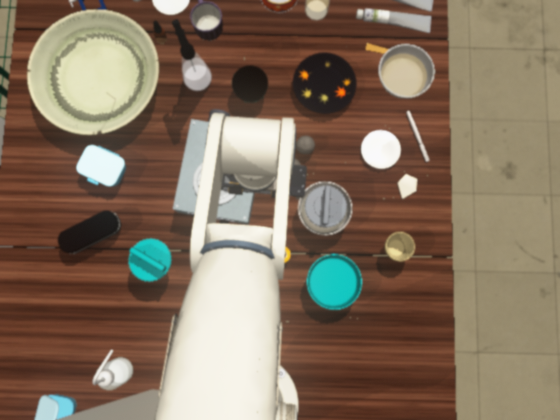

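The side view shows the filter upright in the bowl, at about (325,240) in the crop. The top view shows it centred at (325,207), with everything else in place. Handing in.

```bash
python3 -c "
from workcell import env
print(env.hand_in())"
```

```text
the job is handed in; nothing more can be done
None
```

The filter is out of the dust unit and standing upright in the nearer stainless bowl. The gripper has let go and is clear of everything. I handed in at about 19 s of the 67 s allowed.

- **Turning:** I gripped the bar at its middle and turned it anticlockwise. The catch came at about 27° and the stop at about 59°, with a peak torque of about 1.2 Nm. That is above the 17 N at the bar's end that marks the stop.
- **Lifting and placing:** After I eased off, the filter had risen 2.8 mm. I gripped the bar again and lifted straight up with only the filter's weight showing. In the bowl the foot touched down within 0.5 mm of the expected height.
- **Last checks:** From the top camera, the cap is level to within 0.1° and the filter is centred in the bowl. The dust unit, bowl, tape, cup and pumice stones showed no visible shift.
- **Check that disagreed:** A rough plane fit from the side camera gave the cap a 5.5° tilt. I put that down to edge pixels, because the side picture itself shows the filter upright.
- **Forces to note:** At the catch there was a brief 15 N downward pull on the tool. At touchdown the foot met the floor with about 11 N, first at one edge.

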